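# Try the sugar-mould plungers and slide out those that stick

## Task

Before the next pour, try all four sugar moulds in their lanes on the board: push each plunger gently down with shut fingers or the like. One that glides is pushed fully home and its mould stays where it stands; one that sticks part-way must not be forced, and its mould is then slid, upright and without lifting, along its lane to the far end of the board, entirely past the dark line. Leave the sugar blocks and the mug alone.

Things in the scene. Friction and masses are not known exactly. Their poses are not given: they have to be found in the camera images.
- board: Fixed wooden board, 300 (x) by 402 (y) by 18 mm thick. Origin: centre of its underside; x runs along the lanes, away from the robot; z up. Four lanes centred at board y = -144, -48, 48, 144 mm, each 84 mm wide between strips 12 mm wide standing 14 mm above the board. Lane ends are closed by strips with inner faces at x = -138 (14 mm high) and +138 mm (22 mm high).
- line (a point): Middle of a thin dark line, 10 mm wide (board x = -5 to 5 mm), lying flat across all lanes on the board's top. Moulds wait on the robot's side of it; beyond it is the reject end. Axes as the board's.
- mould_a: One of four like-looking steel plunger moulds, loose, about 0.5 kg, upright, one per lane, centre near board x = -70 mm. Origin: centre of its underside, z up. Foot flange 72 mm across, 8 mm high; barrel 64 mm across from 10 to 44 mm up; collar 44 mm across, top at 53 mm; a rod with a wooden button rises from it. Its letter does not tell whether it sticks.
- top_a (a point): Centre of the top of mould_a's plunger button (40 mm across, 10 mm thick): 106 mm above the mould's underside when fully up, 66 mm fully home (on a buffer that yields up to 3 mm, just clear of the collar); starts 0 to 12 mm down. A good one needs 2 to 4 N all the way and stays where left; a sticking one is as easy at first, then binds 15 to 23 mm below fully up and only creeps on (to 30 mm) if forced with 15 N or more.
- mould_b: One of four like-looking steel plunger moulds, loose, about 0.5 kg, upright, one per lane, centre near board x = -70 mm. Origin: centre of its underside, z up. Foot flange 72 mm across, 8 mm high; barrel 64 mm across from 10 to 44 mm up; collar 44 mm across, top at 53 mm; a rod with a wooden button rises from it. Its letter does not tell whether it sticks.
- top_b (a point): Centre of the top of mould_b's plunger button (40 mm across, 10 mm thick): 106 mm above the mould's underside when fully up, 66 mm fully home (on a buffer that yields up to 3 mm, just clear of the collar); starts 0 to 12 mm down. A good one needs 2 to 4 N all the way and stays where left; a sticking one is as easy at first, then binds 15 to 23 mm below fully up and only creeps on (to 30 mm) if forced with 15 N or more.
- mould_c: One of four like-looking steel plunger moulds, loose, about 0.5 kg, upright, one per lane, centre near board x = -70 mm. Origin: centre of its underside, z up. Foot flange 72 mm across, 8 mm high; barrel 64 mm across from 10 to 44 mm up; collar 44 mm across, top at 53 mm; a rod with a wooden button rises from it. Its letter does not tell whether it sticks.
- top_c (a point): Centre of the top of mould_c's plunger button (40 mm across, 10 mm thick): 106 mm above the mould's underside when fully up, 66 mm fully home (on a buffer that yields up to 3 mm, just clear of the collar); starts 0 to 12 mm down. A good one needs 2 to 4 N all the way and stays where left; a sticking one is as easy at first, then binds 15 to 23 mm below fully up and only creeps on (to 30 mm) if forced with 15 N or more.
- mould_d: One of four like-looking steel plunger moulds, loose, about 0.5 kg, upright, one per lane, centre near board x = -70 mm. Origin: centre of its underside, z up. Foot flange 72 mm across, 8 mm high; barrel 64 mm across from 10 to 44 mm up; collar 44 mm across, top at 53 mm; a rod with a wooden button rises from it. Its letter does not tell whether it sticks.
- top_d (a point): Centre of the top of mould_d's plunger button (40 mm across, 10 mm thick): 106 mm above the mould's underside when fully up, 66 mm fully home (on a buffer that yields up to 3 mm, just clear of the collar); starts 0 to 12 mm down. A good one needs 2 to 4 N all the way and stays where left; a sticking one is as easy at first, then binds 15 to 23 mm below fully up and only creeps on (to 30 mm) if forced with 15 N or more.
- sugar_1: Bystander: brown half-dome sugar block, 90 mm across, 43 mm high, loose, left of the board. Origin at the centre of its underside.
- sugar_2: Bystander: a second sugar block like the first.
- mug: Bystander: white mug, 76 mm across, 80 mm high, right of the board. Origin at the centre of its underside.

How it is judged (in metres and radians):
At the end, for the whole second after the job is handed in: Gliding plungers (two) within 3 mm of home, their moulds at board x below -40 mm. Sticking plungers (two) 14 to 27 mm below fully up, their moulds wholly past the dark line (centre at board x above 40 mm). All moulds on the board, upright within 0.1 rad, at rest ((((z of top_a in the frame of mould_a below 0.069 m and x of mould_a in the frame of board below -0.04 m) and (z of top_b in the frame of mould_b below 0.069 m and x of mould_b in the frame of board below -0.04 m) and (z of top_c in the frame of mould_c between 0.079 and 0.092 m and x of mould_c in the frame of board above 0.04 m) and (z of top_d in the frame of mould_d between 0.079 and 0.092 m and x of mould_d in the frame of board above 0.04 m)) or ((z of top_a in the frame of mould_a below 0.069 m and x of mould_a in the frame of board below -0.04 m) and (z of top_c in the frame of mould_c below 0.069 m and x of mould_c in the frame of board below -0.04 m) and (z of top_b in the frame of mould_b between 0.079 and 0.092 m and x of mould_b in the frame of board above 0.04 m) and (z of top_d in the frame of mould_d between 0.079 and 0.092 m and x of mould_d in the frame of board above 0.04 m)) or ((z of top_a in the frame of mould_a below 0.069 m and x of mould_a in the frame of board below -0.04 m) and (z of top_d in the frame of mould_d below 0.069 m and x of mould_d in the frame of board below -0.04 m) and (z of top_b in the frame of mould_b between 0.079 and 0.092 m and x of mould_b in the frame of board above 0.04 m) and (z of top_c in the frame of mould_c between 0.079 and 0.092 m and x of mould_c in the frame of board above 0.04 m)) or ((z of top_b in the frame of mould_b below 0.069 m and x of mould_b in the frame of board below -0.04 m) and (z of top_c in the frame of mould_c below 0.069 m and x of mould_c in the frame of board below -0.04 m) and (z of top_a in the frame of mould_a between 0.079 and 0.092 m and x of mould_a in the frame of board above 0.04 m) and (z of top_d in the frame of mould_d between 0.079 and 0.092 m and x of mould_d in the frame of board above 0.04 m)) or ((z of top_b in the frame of mould_b below 0.069 m and x of mould_b in the frame of board below -0.04 m) and (z of top_d in the frame of mould_d below 0.069 m and x of mould_d in the frame of board below -0.04 m) and (z of top_a in the frame of mould_a between 0.079 and 0.092 m and x of mould_a in the frame of board above 0.04 m) and (z of top_c in the frame of mould_c between 0.079 and 0.092 m and x of mould_c in the frame of board above 0.04 m)) or ((z of top_c in the frame of mould_c below 0.069 m and x of mould_c in the frame of board below -0.04 m) and (z of top_d in the frame of mould_d below 0.069 m and x of mould_d in the frame of board below -0.04 m) and (z of top_a in the frame of mould_a between 0.079 and 0.092 m and x of mould_a in the frame of board above 0.04 m) and (z of top_b in the frame of mould_b between 0.079 and 0.092 m and x of mould_b in the frame of board above 0.04 m))) and angle between each of mould_a, mould_b, mould_c, mould_d's own z axis and vertical below 0.1 rad and linear speed of each of mould_a, mould_b, mould_c, mould_d below 0.02 m/s and z of mould_a in the frame of board between 0.012 and 0.024 m and z of mould_b in the frame of board between 0.012 and 0.024 m and z of mould_c in the frame of board between 0.012 and 0.024 m and z of mould_d in the frame of board between 0.012 and 0.024 m); the robot touches nothing.
It fails at once if a mould or its plunger was pushed with over 50 N (contact force between any of the fingers, the arm and mould_a above 50 N or contact force between any of the fingers, the arm and mould_b above 50 N or contact force between any of the fingers, the arm and mould_c above 50 N or contact force between any of the fingers, the arm and mould_d above 50 N).
It fails at once if a mould was pushed over the dark line (its centre past the line's middle) before its plunger had been tried (14 mm below fully up) ((x of mould_a in the frame of board above 0 m and z of top_a in the frame of mould_a above 0.092 m) or (x of mould_b in the frame of board above 0 m and z of top_b in the frame of mould_b above 0.092 m) or (x of mould_c in the frame of board above 0 m and z of top_c in the frame of mould_c above 0.092 m) or (x of mould_d in the frame of board above 0 m and z of top_d in the frame of mould_d above 0.092 m)).
It fails at once if a mould whose plunger is home was pushed over the dark line ((x of mould_a in the frame of board above 0 m and z of top_a in the frame of mould_a below 0.069 m) or (x of mould_b in the frame of board above 0 m and z of top_b in the frame of mould_b below 0.069 m) or (x of mould_c in the frame of board above 0 m and z of top_c in the frame of mould_c below 0.069 m) or (x of mould_d in the frame of board above 0 m and z of top_d in the frame of mould_d below 0.069 m)).
It fails at once if a mould was tipped over or lifted off the board (angle between any of mould_a, mould_b, mould_c, mould_d's own z axis and vertical above 0.45 rad or z of any of mould_a, mould_b, mould_c, mould_d in the frame of board above 0.04 m).
It fails at once if a sugar block or the mug was disturbed (moved over 20 mm) (distance of any of sugar_1, sugar_2, mug from where it was at the start of the episode above 0.02 m).
It also fails if it takes over 67 s, if anything falls off the work surface, if the arm or the gripper's body presses on something with over 40 N, if the wrist force passes 120 N, or if a joint passes its speed limit or range.

## Robot

A 6-joint arm with a two-finger parallel gripper is mounted at the origin on the work surface. World frame = base frame: x ahead of the robot, y to its left, z up, the work surface at z = 0. Lengths are in m, angles in degrees, forces in N, time in s.
With the tool pointing down it reaches from about 0.275 to 0.85 m from the base axis. Payload 5.2 kg.
Tool frame: the origin (TCP) lies midway between the tips of the shut fingers; the grasp point (between the pads) lies 19 mm behind it; z points along the fingers, x is the direction in which the jaws open and shut, and the axes are right-handed (so a half turn about z gives the same grasp; the last joint's range is limited). The gripper opens to 85 mm and grips with 20 to 120 N. Pads are 22 mm wide; open, the fingers measure 114 mm over their backs; the gripper's body (76 mm by 85 mm) begins 54 mm behind the grasp point. The pads swing forward as they close: fully open they stand 13 mm farther back than shut.
Start: joints at [60.974, 14.817, 87.949, -0, 77.235, -11.62], TCP at [0.165, 0.525, 0.231] pointing down, gripper open.
Joint ranges: [-179.93, 179.93], [-52.35, 119.4], [10.71, 147.94], [-69.91, 249.91], [12.55, 155.21], [-178.61, 178.61]. Speed limits (degrees/s): [147.25, 147.25, 180, 180, 180, 180].

## Interface

Orientations are given as a 3x3 rotation matrix whose columns are the frame's x, y, z axes.
In Python, from workcell import robot, imaging, finder gives the robot as it stands. The module is installed in compiled form; this text tells all that it offers.
- The arm moves only by the tool send_rows, never from a script. Its argument "targets" is a list of rows, each a list of 7 numbers: the shift along the tool's x, y, z in cm, then the turn, a rotation vector about the tool's x, y, z in degrees, then the opening, from -1 (shut) to 1 (fully open). A call has 1 to 8 rows; each row shifts and turns the commanded pose from where the row before left it, along the tool's axes as they then stand; what a row does not reach is not made up. A row lasts 1/10 s, in which the tool goes at most 50 mm and 8.59 degrees, less where a joint would pass 70% of its speed; a pose out of reach is approached as far as the arm can. A call with a gripper value outside its range is refused whole. The fingers move at their own pace and stop on an object; "grip_force" is the grip in N (left out, the last holds). Time passes only in rows, so rows that do not move let the fingers close. It gives the time, the measured TCP pose, the force and the opening at its end, in the units of the state.
- robot.state(): the state, without advancing time (a new reading comes with each control period).
- imaging.read_camera(name): name is "scene" or "top" or "wrist"; returns the picture (420x560x3 uint8, red, green, blue); there is no depth.
- imaging.camera_info(name): a dict with "intrinsics" (3x3 intrinsics, pixels), "position" and "rotation" of the camera in the world; the wrist camera has in their place "tool_from_camera" (4x4, takes a point from camera to tool coordinates, whose origin is the TCP and whose axes are the tool frame's). Camera axes: x right, y down, z forward; pixel columns grow to the right and rows downward; lengths in m; the calibration is good to about 2 mm. The wrist camera is an equidistant fisheye: a pixel r from the principal point sees the ray r / f radians off the axis. A picture is of the moment at which its call begins: read the wrist's pose just before it. camera_info takes no time and is no camera call.
- robot.job_done(): hands the job in, once; it reports no verdict.
Trained networks look in the newest picture that a camera, given by its name, has taken for a name from the list of things; names that differ only in an ending like _2 or _b are one class to them, and where a whole thing is asked for, a point or a joint stands for the part that bears it (a point fixed in the world has none). Each returns a list of dicts, best first, with "p" (0 to 1); they miss things now and then, are a little off and sometimes report something else, mostly with a low value. They report only what shows in the picture. A call takes as long as a camera call.
- finder.recognise(query, camera): "centre" ([x, y, z] in m, in world coordinates, good to about 4 mm: the middle of the surface that is visible of it).
- finder.outline_of(query, camera): "pixels" (420x560 bool, what is visible of it).
- finder.mark_of(query, camera): "centre" ([x, y, z] in m, in world coordinates, good to about 4 mm: a listed point, or the origin of a listed thing).
The state is a dict: "time": time; "joint_positions": joint angles; "qd": joint speeds; "joint_torque": joint torques, N m; "ee_pos": TCP position; "tcp_rot": TCP orientation; "contact_force": force on the tool from outside, world axes, zero at the start; "moment": the same for the moment, N m; "gripper_width": opening from 0.0 (shut) to 1.0 (fully open).
Only numpy, scipy, OpenCV 4.12 (cv2) and the standard library are available. Lean on these libraries where they do the work, as an engineer would, in place of code of your own. Each camera call takes 0.05 s, during which the arm holds its last target.

## Working session

There is one attempt and no reset: what is moved stays moved. The work goes in short steps, Python scripts to look and compute and a tool call to move; the robot and the scene stay as the last step left them, time stands still between calls to the robot, and variables do not carry over. Pictures are saved under pics/ and viewed, and the job is handed in when it is done.

Besides the shell and the picture viewer there is one more tool, called after "Request:" in YAML: its name, and indented under it one key for each argument. send_rows: Moves the arm, as the interface text tells. Its arguments: {"type":"object","properties":{"targets":{"type":"array"},"grip_force":{"type":"number"}},"required":["targets"]}

```bash
mkdir -p pics
python3 - <<'E'
from workcell import robot, imaging, finder
import cv2
s=robot.state(); print(s)
for c in ("scene","top"):
    im=imaging.read_camera(c); cv2.imwrite(f"pics/{c}0.png",im[:,:,::-1])
    i=imaging.camera_info(c); print(c,i)
    for q in (["board","line","mould_a","top_a","mug","sugar_1"]):
        for r in finder.mark_of(q,c)[:5]: print(c,q,round(r["p"],2),[round(float(v),3) for v in r["centre"]])
print(robot.state()["time"])
E
```

```text
{'time': 0.0, 'joint_positions': array([ 6.09737563e+01,  1.48597649e+01,  8.80121716e+01,  2.82627830e-03,
        7.72341633e+01, -1.16191247e+01]), 'qd': array([-0.00682857, -0.07582394, -0.0052319 , -0.07583501,  0.09475588,
        0.06493657]), 'joint_torque': array([-1.06323263e-03, -4.46025038e+01, -2.90568048e+01, -5.83178116e-04,
        1.16018087e-02, -3.35309210e-05]), 'ee_pos': array([0.16423206, 0.52435246, 0.23046228]), 'tcp_rot': array([[ 2.99168950e-01,  9.54199693e-01, -9.40573455e-04],
       [ 9.54198451e-01, -2.99170133e-01, -1.59585808e-03],
       [-1.80415878e-03, -4.20062548e-04, -9.99998284e-01]]), 'contact_force': array([-1.18234095,  0.17282387, -0.67791829]), 'moment': array([-0.00074977, -0.01669356, -0.02696569]), 'gripper_width': 0.9994732247108062}
scene {'intrinsics': array([[383.42511832,   0.        , 280.93803013],
       [  0.        , 383.42511832, 208.44262414],
       [  0.        ,   0.        ,   1.        ]]), 'position': array([ 1.29305291, -0.43170124,  0.67735914]), 'rotation': array([[ 0.47839069,  0.48687343, -0.73081913],
       [ 0.
[... 976 characters left out ...]
    [-1.98966773e-02, -4.96742271e-02, -9.98567270e-01]])}
top board 0.68 [0.577, -0.006, 0.0]
top line 0.93 [0.575, -0.01, 0.019]
top line 0.73 [0.524, 0.142, 0.022]
top mould_a 0.87 [0.504, -0.047, 0.017]
top mould_a 0.83 [0.495, -0.147, 0.02]
top mould_a 0.79 [0.525, 0.139, 0.018]
top mould_a 0.67 [0.515, 0.046, 0.018]
top top_a 0.73 [0.577, -0.011, 0.019]
top top_a 0.65 [0.494, -0.143, 0.12]
top top_a 0.65 [0.513, 0.046, 0.117]
top top_a 0.57 [0.58, -0.006, 0.004]
top top_a 0.54 [0.497, -0.046, 0.119]
top mug 0.74 [0.524, -0.406, 0.0]
top mug 0.74 [0.496, -0.15, 0.017]
top sugar_1 0.74 [0.475, 0.39, -0.002]
top sugar_1 0.7 [0.526, 0.143, 0.116]
top sugar_1 0.62 [0.647, 0.385, -0.001]
0.7
```

View pics/top0.png

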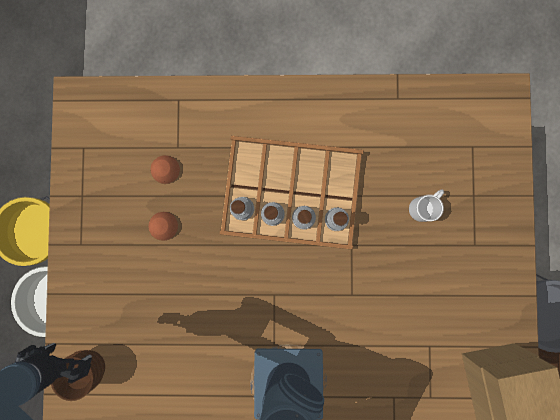

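View pics/scene0.png

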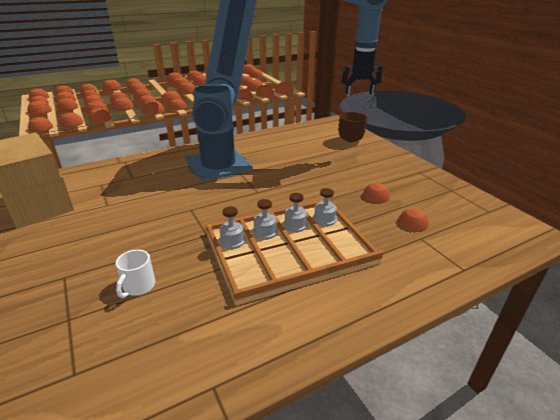

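The top picture shows the board yawed about -6°. Its corners are near (232,137), (365,152), (352,248) and (221,234), and the moulds stand along v≈208–219 below the dark line. Next I'll fit the board's yaw from its outline and lines, and refine the button positions.

```bash
cat > h.py <<'E'
from workcell import robot, imaging, finder
import numpy as np, cv2
def unproj(c,uv,z):
    i=imaging.camera_info(c); K=i["intrinsics"];R=np.array(i["rotation"]);p=np.array(i["position"])
    d=R@np.linalg.inv(K)@np.array([uv[0],uv[1],1.]); return p+d*(z-p[2])/d[2]
def proj(c,P):
    i=imaging.camera_info(c); K=i["intrinsics"];R=np.array(i["rotation"]);p=np.array(i["position"])
    q=K@(R.T@(np.array(P)-p)); return q[:2]/q[2]
E
python3 - <<'E'
from h import *
from scipy.optimize import minimize
im=imaging.read_camera("top")
cv2.imwrite("pics/crop.png",cv2.resize(im[125:260,210:375,::-1],None,fx=4.5,fy=4.5,interpolation=cv2.INTER_CUBIC))
for r in finder.outline_of("board","top")[:1]:
    m=r["pixels"].astype(np.uint8); print(r["p"],m.sum())
    rc=cv2.minAreaRect(cv2.findNonZero(m)); b=cv2.boxPoints(rc); print(b)
    w=np.array([unproj("top",q,0.02) for q in b]); print(w.round(4), w.mean(0))
    for k in range(4):
        d=w[(k+1)%4]-w[k]; print(np.linalg.norm(d), np.degrees(np.arctan2(d[1],d[0])))
for r in finder.outline_of("line","top")[:1]:
    m=r["pixels"].astype(np.uint8); print(r["p"],m.sum()); pts=cv2.findNonZero(m)[:,0]
    w=np.array([unproj("top",q,0.018) for q in pts]); print(w.mean(0)); l=cv2.fitLine(w[:,:2].astype(np.float32),cv2.DIST_HUBER,0,.01,.01).ravel(); print(l, np.degrees(np.arctan2(l[1],l[0])))
E
```

```text
0.57 11380Traceback (most recent call last):
  File "<stdin>", line 13, in <module>
  File "h.py", line 4, in unproj
    i=imaging.camera_info(c); K=i["intrinsics"];R=np.array(i["rotation"]);p=np.array(i["position"])
ValueError: time passes only in moves, steps and waits
```

View pics/crop.png

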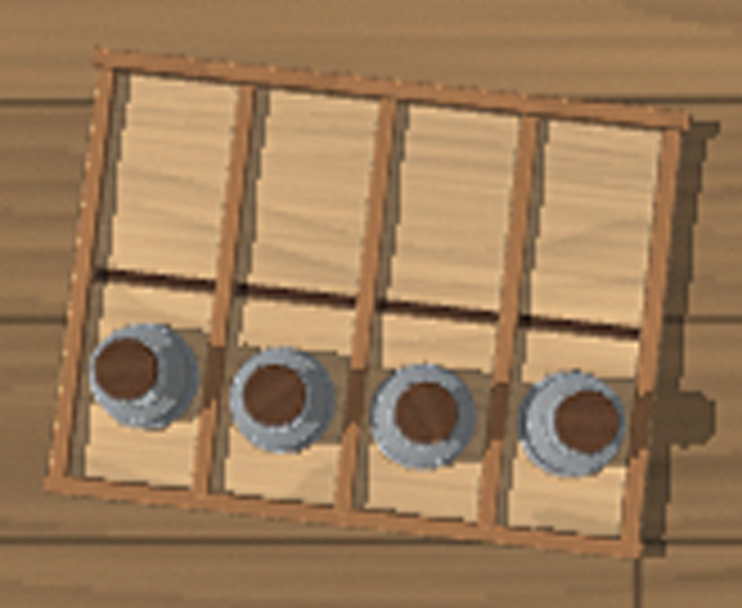

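The crop shows the four moulds near the line in their lanes, and the line running from (100,275) to (638,332) in the crop. I'll cache the camera info and fit the board.

```bash
cat > h.py <<'E'
from workcell import robot, imaging, finder
import numpy as np, cv2, pickle, os
if os.path.exists('ci.pkl'): CI=pickle.load(open('ci.pkl','rb'))
else:
    CI={c:{k:np.array(v) for k,v in imaging.camera_info(c).items()} for c in ("scene","top","wrist")}; pickle.dump(CI,open('ci.pkl','wb'))
def unproj(c,uv,z):
    i=CI[c]; K=i["intrinsics"];R=i["rotation"];p=i["position"]
    d=R@np.linalg.inv(K)@np.array([uv[0],uv[1],1.]); return p+d*(z-p[2])/d[2]
def proj(c,P):
    i=CI[c]; K=i["intrinsics"];R=i["rotation"];p=i["position"]
    q=K@(R.T@(np.array(P)-p)); return q[:2]/q[2]
E
python3 - <<'E'
from h import *
print(robot.state()["time"])
imaging.read_camera("top")
r=finder.outline_of("line","top")[0]
m=r["pixels"].astype(np.uint8); print(r["p"],m.sum()); pts=cv2.findNonZero(m)[:,0]
w=np.array([unproj("top",q,0.018) for q in pts]); print("line",w.mean(0)); l=cv2.fitLine(w[:,:2].astype(np.float32),cv2.DIST_HUBER,0,.01,.01).ravel(); print(l, np.degrees(np.arctan2(l[1],l[0])))
# crop coords -> px
f=lambda x,y:(210+(x+.5)/4.5-.5,125+(y+.5)/4.5-.5)
for n,q,z in [("line L",(98,273),.018),("line R",(640,331),.018),("nearL",(50,490),.032),("nearR",(640,556),.032),("farL",(97,50),.040),("farR",(686,117),.040)]:
    print(n,unproj("top",f(*q),z).round(4))
for n,q in zip("1234",[(126,369),(276,395),(427,412),(587,421)]):
    print("btn",n,[unproj("top",f(*q),z)[:2].round(4) for z in (.118,.124)])
r=finder.outline_of("top_a","top")
for d in r[:6]: 
    ys,xs=np.nonzero(d["pixels"]); print(round(d["p"],2),xs.mean(),ys.mean(),len(xs))
E
```

```text
0.85
0.62 11666
line [ 0.58396953 -0.00969424  0.018     ]
[ 0.11571197  0.9932828   0.58396953 -0.00969424] 83.3553
line L [0.5951 0.1744 0.018 ]
line R [ 0.5553 -0.1928  0.018 ]
nearL [0.4481 0.2031 0.032 ]
nearR [ 0.4049 -0.1896  0.032 ]
farL [0.7431 0.1726 0.04  ]
farR [ 0.6965 -0.2212  0.04  ]
btn 1 [array([0.5248, 0.1399]), array([0.5245, 0.139 ])]
btn 2 [array([0.5087, 0.0467]), array([0.5085, 0.0463])]
btn 3 [array([ 0.4982, -0.0467]), array([ 0.498 , -0.0466])]
btn 4 [array([ 0.4927, -0.1453]), array([ 0.4925, -0.1446])]
0.69 270.3809523809524 212.59863945578232 147
0.65 304.2171052631579 216.66447368421052 152
0.64 237.5 206.82716049382717 162
0.58 339.7852348993289 218.2751677852349 149
```

Board yaw is about -6.4°, with its centre at about (0.575, -0.0095). In the board frame the moulds sit at x≈-66 to -72 mm and y≈±48, ±144 mm, as the task says. Now I'll shut the gripper, align it and travel to mould 1 (leftmost).

Request:
send_rows:
  targets:
    - [0, 0, 0, 0, 0, -5.5, -1]
    - [0, 0, 0, 0, 0, -5.5, -1]
    - [-2.6, 3.1, 0, 0, 0, 0, -1]
    - [-2.6, 3.1, 0, 0, 0, 0, -1]
    - [-2.6, 3.1, 0, 0, 0, 0, -1]
    - [-2.6, 3.1, 0, 0, 0, 0, -1]
    - [-2.6, 3.1, 0, 0, 0, 0, -1]
    - [-2.6, 3.1, 0, 0, 0, 0, -1]
  grip_force: 20

```text
time: 1.8
ee_pos: [0.3329, 0.3478, 0.2315]
tcp_rot: [[0.111, 0.994, 0.001], [0.994, -0.111, 0.0], [0.0, 0.0, -1.0]]
contact_force: [1.9, -0.2, -0.2]
gripper_width: 0.006
```

Request:
send_rows:
  targets:
    - [-2.6, 3.1, 0.5, 0, 0, 0, -1]
    - [-2.6, 3.1, 0.5, 0, 0, 0, -1]
    - [-2.6, 3.1, 1, 0, 0, 0, -1]
    - [-2.6, 3.1, 1, 0, 0, 0, -1]
    - [-2.6, 3.1, 1, 0, 0, 0, -1]
    - [-2.6, 3.1, 1, 0, 0, 0, -1]
    - [-2.6, 3.1, 1, 0, 0, 0, -1]
    - [0, 0, 0, 0, 0, 0, -1]

```text
time: 2.6
ee_pos: [0.53, 0.1401, 0.1698]
tcp_rot: [[0.116, 0.993, -0.0], [0.993, -0.116, -0.002], [-0.002, -0.0, -1.0]]
contact_force: [-0.9, -0.0, -0.4]
gripper_width: -0.001
```

Request:
send_rows:
  targets:
    - [0, -0.5, 1.4, 0, 0, 0, -1]
    - [0, 0, 1.4, 0, 0, 0, -1]
    - [0, 0, 1.2, 0, 0, 0, -1]
    - [0, 0, 0, 0, 0, 0, -1]
    - [0, 0, 0, 0, 0, 0, -1]

```text
time: 3.1
ee_pos: [0.5222, 0.1449, 0.1315]
tcp_rot: [[0.111, 0.994, -0.0], [0.994, -0.111, 0.0], [0.0, -0.0, -1.0]]
contact_force: [0.0, -0.2, 1.1]
gripper_width: -0.002
```

Run:
```python
from h import *
s=robot.state(); print(s["time"],s["ee_pos"],s["contact_force"])
cv2.imwrite("pics/s1.png",cv2.resize(imaging.read_camera("scene")[150:300,180:400,::-1],None,fx=3.5,fy=3.5))
```

```text
3.1 [0.5222334  0.14485958 0.1314541 ] [ 0.00814195 -0.1566087   1.13864857]
```

View pics/s1.png

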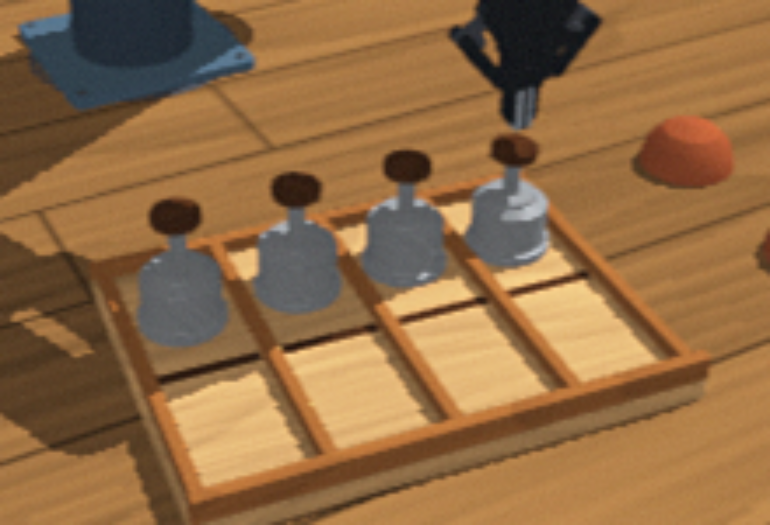

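The tip is just above the leftmost mould's button, at picture (515,125) over (515,150). I'll centre it and go down to a depth of about 14 mm.

Request:
send_rows:
  targets:
    - [-0.5, 0.2, 0.5, 0, 0, 0, -1]
    - [0, 0, 0.5, 0, 0, 0, -1]
    - [0, 0, 0.5, 0, 0, 0, -1]
    - [0, 0, 0.5, 0, 0, 0, -1]
    - [0, 0, 0, 0, 0, 0, -1]
    - [0, 0, 0, 0, 0, 0, -1]

```text
time: 3.75
ee_pos: [0.5235, 0.1394, 0.1111]
tcp_rot: [[0.112, 0.994, -0.001], [0.994, -0.112, 0.0], [-0.0, -0.001, -1.0]]
contact_force: [0.1, -0.4, 0.2]
gripper_width: 0.002
```

Request:
send_rows:
  targets:
    - [0, 0, 0.1, 0, 0, 0, -1]
    - [0, 0, 0.1, 0, 0, 0, -1]
    - [0, 0, 0, 0, 0, 0, -1]

```text
time: 4.05
ee_pos: [0.5237, 0.1394, 0.1094]
tcp_rot: [[0.111, 0.994, 0.0], [0.994, -0.111, 0.0], [0.0, 0.0, -1.0]]
contact_force: [-0.1, -0.2, 1.7]
gripper_width: 0.0
```

Request:
send_rows:
  targets:
    - [0, 0, 0.1, 0, 0, 0, -1]
    - [0, 0, 0.1, 0, 0, 0, -1]
    - [0, 0, 0, 0, 0, 0, -1]

```text
time: 4.35
ee_pos: [0.5237, 0.1393, 0.1072]
tcp_rot: [[0.112, 0.994, 0.0], [0.994, -0.112, 0.0], [0.0, 0.0, -1.0]]
contact_force: [0.9, 0.4, 1.3]
gripper_width: 0.001
```

Request:
send_rows:
  targets:
    - [0, 0, 0.1, 0, 0, 0, -1]
    - [0, 0, 0.1, 0, 0, 0, -1]

```text
time: 4.55
ee_pos: [0.5238, 0.1393, 0.1053]
tcp_rot: [[0.112, 0.994, 0.0], [0.994, -0.112, 0.0], [0.0, 0.0, -1.0]]
contact_force: [-0.9, 0.1, 1.5]
gripper_width: -0.005
```

Request:
send_rows:
  targets:
    - [0, 0, 0.1, 0, 0, 0, -1]
    - [0, 0, 0.1, 0, 0, 0, -1]

```text
time: 4.75
ee_pos: [0.5237, 0.1393, 0.1032]
tcp_rot: [[0.112, 0.994, -0.0], [0.994, -0.112, 0.0], [0.0, -0.0, -1.0]]
contact_force: [0.5, -0.2, 2.8]
gripper_width: -0.0
```

Request:
send_rows:
  targets:
    - [0, 0, 0.1, 0, 0, 0, -1]
    - [0, 0, 0.1, 0, 0, 0, -1]

```text
time: 4.95
ee_pos: [0.5237, 0.1394, 0.1012]
tcp_rot: [[0.112, 0.994, -0.0], [0.994, -0.112, 0.0], [0.0, -0.0, -1.0]]
contact_force: [-0.5, 1.6, 2.2]
gripper_width: 0.001
```

Request:
send_rows:
  targets:
    - [0, 0, 0.1, 0, 0, 0, -1]
    - [0, 0, 0.1, 0, 0, 0, -1]

```text
time: 5.15
ee_pos: [0.5237, 0.1394, 0.0992]
tcp_rot: [[0.112, 0.994, -0.0], [0.994, -0.112, 0.0], [0.0, -0.0, -1.0]]
contact_force: [-1.1, 0.3, 2.2]
gripper_width: -0.001
```

Request:
send_rows:
  targets:
    - [0, 0, 0.1, 0, 0, 0, -1]
    - [0, 0, 0.1, 0, 0, 0, -1]

```text
time: 5.35
ee_pos: [0.5237, 0.1393, 0.0972]
tcp_rot: [[0.112, 0.994, -0.0], [0.994, -0.112, -0.0], [-0.0, -0.0, -1.0]]
contact_force: [-0.4, 0.9, 2.7]
gripper_width: -0.0
```

Mould 1 glides: 27 mm down at about 2 N. Pushing it home.

Request:
send_rows:
  targets:
    - [0, 0, 0.3, 0, 0, 0, -1]
    - [0, 0, 0.3, 0, 0, 0, -1]
    - [0, 0, 0.3, 0, 0, 0, -1]
    - [0, 0, 0.2, 0, 0, 0, -1]
    - [0, 0, 0.1, 0, 0, 0, -1]
    - [0, 0, 0.1, 0, 0, 0, -1]
    - [0, 0, 0, 0, 0, 0, -1]

```text
time: 6.05
ee_pos: [0.5237, 0.1393, 0.0842]
tcp_rot: [[0.112, 0.994, -0.0], [0.994, -0.112, -0.0], [-0.0, -0.0, -1.0]]
contact_force: [-1.1, -0.8, 1.1]
gripper_width: 0.001
```

Request:
send_rows:
  targets:
    - [0, 0, 0.1, 0, 0, 0, -1]
    - [0, 0, 0.05, 0, 0, 0, -1]
    - [0, 0, 0, 0, 0, 0, -1]

```text
time: 6.35
ee_pos: [0.5238, 0.1393, 0.0831]
tcp_rot: [[0.112, 0.994, 0.0], [0.994, -0.112, 0.0], [0.0, 0.0, -1.0]]
contact_force: [-1.5, 1.3, 4.8]
gripper_width: 0.002
```

Home: force rises to about 5 N on the buffer at 65 mm. Next, mould 2.

Request:
send_rows:
  targets:
    - [0, 0, -1, 0, 0, 0, -1]
    - [0, 0, -2.2, 0, 0, 0, -1]
    - [0, 0, -2, 0, 0, 0, -1]
    - [-2.4, -0.1, 0, 0, 0, 0, -1]
    - [-2.4, -0.1, 0, 0, 0, 0, -1]
    - [-2.4, -0.2, 0, 0, 0, 0, -1]
    - [-2.2, -0.1, 0, 0, 0, 0, -1]
    - [0, 0, 0, 0, 0, 0, -1]

```text
time: 7.15
ee_pos: [0.508, 0.0443, 0.1351]
tcp_rot: [[0.114, 0.993, -0.0], [0.993, -0.114, -0.001], [-0.001, -0.0, -1.0]]
contact_force: [0.9, 0.2, -0.3]
gripper_width: -0.002
```

Request:
send_rows:
  targets:
    - [0, 0, 0.6, 0, 0, 0, -1]
    - [0, 0, 0.6, 0, 0, 0, -1]
    - [0, 0, 0.5, 0, 0, 0, -1]
    - [0, 0, 0.5, 0, 0, 0, -1]
    - [0, 0, 0, 0, 0, 0, -1]
    - [0, 0, 0, 0, 0, 0, -1]

```text
time: 7.75
ee_pos: [0.5081, 0.0468, 0.1125]
tcp_rot: [[0.111, 0.994, -0.001], [0.994, -0.111, 0.0], [-0.0, -0.001, -1.0]]
contact_force: [-0.0, -0.5, 0.2]
gripper_width: 0.002
```

Request:
send_rows:
  targets:
    - [0, 0, 0.1, 0, 0, 0, -1]
    - [0, 0, 0.1, 0, 0, 0, -1]
    - [0, 0, 0.1, 0, 0, 0, -1]

```text
time: 8.05
ee_pos: [0.5084, 0.0465, 0.11]
tcp_rot: [[0.112, 0.994, 0.0], [0.994, -0.112, -0.0], [0.0, 0.0, -1.0]]
contact_force: [0.1, 0.3, 1.0]
gripper_width: -0.0
```

Request:
send_rows:
  targets:
    - [0, 0, 0.1, 0, 0, 0, -1]
    - [0, 0, 0.1, 0, 0, 0, -1]

```text
time: 8.25
ee_pos: [0.5084, 0.0465, 0.1079]
tcp_rot: [[0.112, 0.994, 0.0], [0.994, -0.112, -0.0], [0.0, 0.0, -1.0]]
contact_force: [0.0, 0.2, 0.8]
gripper_width: -0.0
```

Request:
send_rows:
  targets:
    - [0, 0, 0.1, 0, 0, 0, -1]
    - [0, 0, 0.1, 0, 0, 0, -1]

```text
time: 8.45
ee_pos: [0.5087, 0.0464, 0.1062]
tcp_rot: [[0.112, 0.994, 0.001], [0.994, -0.112, -0.0], [0.0, 0.001, -1.0]]
contact_force: [-1.3, 0.1, 10.6]
gripper_width: 0.002
```

Request:
send_rows:
  targets:
    - [0, 0, 0, 0, 0, 0, -1]

```text
time: 8.55
ee_pos: [0.5085, 0.0465, 0.1062]
tcp_rot: [[0.112, 0.994, 0.001], [0.994, -0.112, -0.0], [-0.0, 0.001, -1.0]]
contact_force: [-0.4, 0.2, 3.8]
gripper_width: -0.001
```

Request:
send_rows:
  targets:
    - [0, 0, 0.03, 0, 0, 0, -1]
    - [0, 0, 0, 0, 0, 0, -1]

```text
time: 8.75
ee_pos: [0.5087, 0.0464, 0.1062]
tcp_rot: [[0.112, 0.994, 0.001], [0.994, -0.112, -0.0], [-0.0, 0.001, -1.0]]
contact_force: [-0.4, 0.1, 6.6]
gripper_width: 0.002
```

Request:
send_rows:
  targets:
    - [0, 0, 0.05, 0, 0, 0, -1]
    - [0, 0, 0, 0, 0, 0, -1]

```text
time: 8.95
ee_pos: [0.5088, 0.0464, 0.1062]
tcp_rot: [[0.112, 0.994, 0.002], [0.994, -0.112, -0.0], [-0.0, 0.002, -1.0]]
contact_force: [-1.8, 0.0, 9.9]
gripper_width: -0.001
```

Mould 2 is bound: z stays at 0.1062 while the force rises to 10 N, so it sticks with its top at about 88 mm. Next, mould 3.

Request:
send_rows:
  targets:
    - [0, 0, -1, 0, 0, 0, -1]
    - [0, 0, -2, 0, 0, 0, -1]
    - [-2.4, 0, 0, 0, 0, 0, -1]
    - [-2.4, 0, 0, 0, 0, 0, -1]
    - [-2.4, 0, 0, 0, 0, 0, -1]
    - [-2.2, 0, 0, 0, 0, 0, -1]
    - [0, 0, 0, 0, 0, 0, -1]

```text
time: 9.65
ee_pos: [0.4977, -0.0492, 0.1352]
tcp_rot: [[0.114, 0.993, 0.0], [0.993, -0.114, -0.001], [-0.001, 0.0, -1.0]]
contact_force: [0.3, -0.3, 0.2]
gripper_width: -0.003
```

Request:
send_rows:
  targets:
    - [0, 0, 0.6, 0, 0, 0, -1]
    - [0, 0, 0.6, 0, 0, 0, -1]
    - [0, 0, 0.5, 0, 0, 0, -1]
    - [0, 0, 0.5, 0, 0, 0, -1]
    - [0, 0, 0.2, 0, 0, 0, -1]
    - [0, 0, 0, 0, 0, 0, -1]

```text
time: 10.25
ee_pos: [0.4976, -0.0465, 0.1106]
tcp_rot: [[0.111, 0.994, -0.001], [0.994, -0.111, 0.0], [0.0, -0.001, -1.0]]
contact_force: [0.8, 0.8, 0.3]
gripper_width: -0.0
```

Request:
send_rows:
  targets:
    - [0, 0, 0.1, 0, 0, 0, -1]
    - [0, 0, 0.1, 0, 0, 0, -1]

```text
time: 10.45
ee_pos: [0.498, -0.0469, 0.1092]
tcp_rot: [[0.111, 0.994, 0.0], [0.994, -0.111, -0.0], [-0.0, 0.0, -1.0]]
contact_force: [0.0, 1.2, 2.1]
gripper_width: -0.001
```

Request:
send_rows:
  targets:
    - [0, 0, 0.1, 0, 0, 0, -1]
    - [0, 0, 0.1, 0, 0, 0, -1]

```text
time: 10.65
ee_pos: [0.4982, -0.0471, 0.1076]
tcp_rot: [[0.112, 0.994, 0.001], [0.994, -0.112, -0.0], [-0.0, 0.001, -1.0]]
contact_force: [-1.7, 0.8, 11.1]
gripper_width: -0.002
```

Request:
send_rows:
  targets:
    - [0, 0, 0.1, 0, 0, 0, -1]
    - [0, 0, 0.1, 0, 0, 0, -1]

```text
time: 10.85
ee_pos: [0.4986, -0.0472, 0.1068]
tcp_rot: [[0.112, 0.994, 0.002], [0.994, -0.112, -0.001], [-0.0, 0.002, -1.0]]
contact_force: [-4.4, 1.2, 16.0]
gripper_width: -0.003
```

Mould 3 sticks at about 17 mm down. Next, mould 4.

Request:
send_rows:
  targets:
    - [0, 0, -1, 0, 0, 0, -1]
    - [0, 0, -2, 0, 0, 0, -1]
    - [-2.5, 0.1, 0, 0, 0, 0, -1]
    - [-2.5, 0.1, 0, 0, 0, 0, -1]
    - [-2.5, 0.2, 0, 0, 0, 0, -1]
    - [-2.3, 0.1, 0, 0, 0, 0, -1]
    - [0, 0, 0, 0, 0, 0, -1]

```text
time: 11.55
ee_pos: [0.492, -0.1476, 0.1352]
tcp_rot: [[0.114, 0.993, 0.001], [0.993, -0.114, -0.001], [-0.001, 0.001, -1.0]]
contact_force: [0.7, 0.4, -0.2]
gripper_width: -0.003
```

Request:
send_rows:
  targets:
    - [0, 0, 0.6, 0, 0, 0, -1]
    - [0, 0, 0.6, 0, 0, 0, -1]
    - [0, 0, 0.5, 0, 0, 0, -1]
    - [0, 0, 0.5, 0, 0, 0, -1]
    - [0, 0, 0.1, 0, 0, 0, -1]
    - [0, 0, 0, 0, 0, 0, -1]

```text
time: 12.15
ee_pos: [0.4917, -0.1444, 0.1117]
tcp_rot: [[0.111, 0.994, -0.001], [0.994, -0.111, 0.0], [0.0, -0.001, -1.0]]
contact_force: [-0.1, 0.2, -0.3]
gripper_width: 0.0
```

Request:
send_rows:
  targets:
    - [0, 0, 0.1, 0, 0, 0, -1]
    - [0, 0, 0.1, 0, 0, 0, -1]
    - [0, 0, 0.1, 0, 0, 0, -1]

```text
time: 12.45
ee_pos: [0.492, -0.1449, 0.1091]
tcp_rot: [[0.112, 0.994, 0.0], [0.994, -0.112, -0.0], [0.0, 0.0, -1.0]]
contact_force: [-0.8, -0.1, 2.3]
gripper_width: -0.004
```

Request:
send_rows:
  targets:
    - [0, 0, 0.1, 0, 0, 0, -1]
    - [0, 0, 0.1, 0, 0, 0, -1]

```text
time: 12.65
ee_pos: [0.4919, -0.1449, 0.107]
tcp_rot: [[0.112, 0.994, 0.0], [0.994, -0.112, -0.0], [-0.0, 0.0, -1.0]]
contact_force: [-0.5, 1.3, 1.5]
gripper_width: -0.004
```

Request:
send_rows:
  targets:
    - [0, 0, 0.1, 0, 0, 0, -1]
    - [0, 0, 0.1, 0, 0, 0, -1]

```text
time: 12.85
ee_pos: [0.4919, -0.1449, 0.105]
tcp_rot: [[0.112, 0.994, 0.0], [0.994, -0.112, -0.0], [0.0, 0.0, -1.0]]
contact_force: [0.4, -0.2, 1.7]
gripper_width: 0.003
```

Request:
send_rows:
  targets:
    - [0, 0, 0.1, 0, 0, 0, -1]
    - [0, 0, 0.1, 0, 0, 0, -1]

```text
time: 13.05
ee_pos: [0.4919, -0.1449, 0.1029]
tcp_rot: [[0.112, 0.994, 0.0], [0.994, -0.112, 0.0], [0.0, 0.0, -1.0]]
contact_force: [0.2, 0.2, 0.6]
gripper_width: -0.002
```

Request:
send_rows:
  targets:
    - [0, 0, 0.1, 0, 0, 0, -1]
    - [0, 0, 0.1, 0, 0, 0, -1]

```text
time: 13.25
ee_pos: [0.4918, -0.1449, 0.1009]
tcp_rot: [[0.112, 0.994, -0.0], [0.994, -0.112, 0.0], [0.0, -0.0, -1.0]]
contact_force: [0.8, 0.8, 1.3]
gripper_width: -0.001
```

Request:
send_rows:
  targets:
    - [0, 0, 0.1, 0, 0, 0, -1]
    - [0, 0, 0.1, 0, 0, 0, -1]

```text
time: 13.45
ee_pos: [0.4918, -0.1449, 0.0989]
tcp_rot: [[0.112, 0.994, 0.0], [0.994, -0.112, -0.0], [-0.0, 0.0, -1.0]]
contact_force: [1.3, 0.2, 1.2]
gripper_width: -0.0
```

Mould 4 glides. Pushing it home.

Request:
send_rows:
  targets:
    - [0, 0, 0.3, 0, 0, 0, -1]
    - [0, 0, 0.3, 0, 0, 0, -1]
    - [0, 0, 0.3, 0, 0, 0, -1]
    - [0, 0, 0.3, 0, 0, 0, -1]
    - [0, 0, 0.2, 0, 0, 0, -1]
    - [0, 0, 0.1, 0, 0, 0, -1]
    - [0, 0, 0, 0, 0, 0, -1]

```text
time: 14.15
ee_pos: [0.4918, -0.1449, 0.0839]
tcp_rot: [[0.112, 0.994, -0.0], [0.994, -0.112, 0.0], [-0.0, -0.0, -1.0]]
contact_force: [0.3, 0.1, 0.8]
gripper_width: 0.002
```

Request:
send_rows:
  targets:
    - [0, 0, 0.1, 0, 0, 0, -1]
    - [0, 0, 0, 0, 0, 0, -1]

```text
time: 14.35
ee_pos: [0.4919, -0.145, 0.0832]
tcp_rot: [[0.112, 0.994, 0.0], [0.994, -0.112, -0.0], [-0.0, 0.0, -1.0]]
contact_force: [-0.2, 0.5, 4.4]
gripper_width: 0.001
```

Mould 4 is home. Now I'll go behind mould 3 with the fingers part-open as a cradle.

Request:
send_rows:
  targets:
    - [0, 0, -1.5, 0, 0, 0, -1]
    - [0, 0, -2.7, 0, 0, 0, -1]
    - [0, -1.5, -2, 0, 0, 0, -0.2]
    - [0, -2, 0, 0, 0, 0, -0.2]
    - [2.5, -2, 0, 0, 0, 0, -0.2]
    - [2.5, -0.7, 0, 0, 0, 0, -0.2]
    - [2.5, 0, 0, 0, 0, 0, -0.2]
    - [2.3, 0, 0, 0, 0, 0, -0.2]

```text
time: 15.15
ee_pos: [0.4406, -0.0397, 0.145]
tcp_rot: [[0.112, 0.994, -0.0], [0.994, -0.112, -0.0], [-0.0, -0.0, -1.0]]
contact_force: [-0.3, -0.6, 0.1]
gripper_width: 0.399
```

Request:
send_rows:
  targets:
    - [0, 0, 0, 0, 0, 0, -0.2]
    - [0, 0, 0, 0, 0, 0, -0.2]
    - [0, 0, 0, 0, 0, 0, -0.2]

```text
time: 15.45
ee_pos: [0.4412, -0.0413, 0.145]
tcp_rot: [[0.112, 0.994, -0.0], [0.994, -0.112, -0.0], [-0.0, -0.0, -1.0]]
contact_force: [0.4, 0.1, 0.6]
gripper_width: 0.401
```

Now I'll descend 9.9 cm to z=0.046, then check with a picture.

Request:
send_rows:
  targets:
    - [0, 0, 2, 0, 0, 0, -0.2]
    - [0, 0, 2, 0, 0, 0, -0.2]
    - [0, 0, 2, 0, 0, 0, -0.2]
    - [0, 0, 1.5, 0, 0, 0, -0.2]
    - [0, 0, 1.4, 0, 0, 0, -0.2]
    - [0, 0, 1, 0, 0, 0, -0.2]
    - [0, 0, 0, 0, 0, 0, -0.2]

```text
time: 16.15
ee_pos: [0.4403, -0.041, 0.0448]
tcp_rot: [[0.113, 0.994, -0.003], [0.994, -0.113, 0.001], [0.0, -0.003, -1.0]]
contact_force: [-0.0, 0.3, -0.2]
gripper_width: 0.398
```

Run:
```python
from h import *
s=robot.state(); print(s["time"],s["ee_pos"],s["contact_force"])
a=cv2.resize(imaging.read_camera("scene")[160:300,190:400,::-1],None,fx=2.6,fy=2.6)
cv2.imwrite("pics/s2.png",a)
```

```text
16.15 [ 0.44026386 -0.04098682  0.04484804] [-0.00303394  0.29983384 -0.20803199]
```

View pics/s2.png

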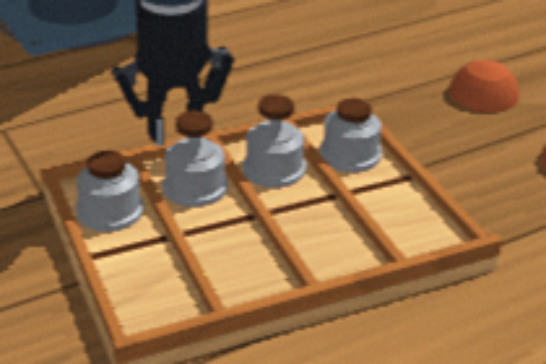

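The fingers stand behind mould 3, at about (175,120) in the picture, clear of its button. The outer buttons sit low on their collars. Pushing along the lane.

Request:
send_rows:
  targets:
    - [0, 0.5, -0.1, 0, 0, 0, -0.2]
    - [0, 0.5, 0, 0, 0, 0, -0.2]
    - [0, 0.5, 0, 0, 0, 0, -0.2]
    - [0, 0.5, 0, 0, 0, 0, -0.2]
    - [0, 0.5, 0, 0, 0, 0, -0.2]
    - [0, 0.5, 0, 0, 0, 0, -0.2]
    - [0, 0.5, 0, 0, 0, 0, -0.2]
    - [0, 0.5, 0, 0, 0, 0, -0.2]

```text
time: 17.0
ee_pos: [0.4765, -0.0436, 0.0465]
tcp_rot: [[0.111, 0.994, -0.01], [0.994, -0.111, 0.002], [0.001, -0.01, -1.0]]
contact_force: [-12.6, 1.1, 10.8]
gripper_width: 0.402
```

Run:
```python
from h import *
a=cv2.resize(imaging.read_camera("scene")[160:300,190:400,::-1],None,fx=2.6,fy=2.6)
cv2.imwrite("pics/s3.png",a)
```

```text
(no output)
```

View pics/s3.png

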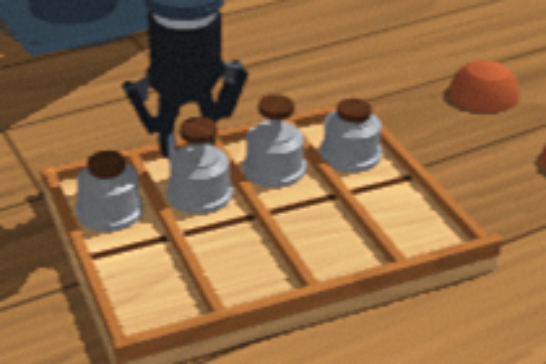

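Run:
```python
from h import *
s=robot.state(); print(s["contact_force"],s["moment"],s["ee_pos"])
a=imaging.read_camera("scene")
for q in ("mould_c","top_c"):
    for r in finder.mark_of(q,"scene")[:5]: print(q,round(r["p"],2),[round(float(v),3) for v in r["centre"]])
a=cv2.resize(a[165:250,225:310,::-1],None,fx=5,fy=5,interpolation=cv2.INTER_CUBIC)
w=imaging.read_camera("wrist")[:,:,::-1]
cv2.imwrite("pics/s4.png",np.hstack([a,cv2.resize(w,None,fx=.6,fy=.6)[:, :] if 0 else cv2.resize(w[:, 70:490],(425,425))])[:, :800])
```

```text
[-6.27547141  0.96744523  3.06712421] [0.25488312 1.07441424 0.04477615] [ 0.47807109 -0.04401638  0.04665176]
mould_c 0.72 [0.517, -0.05, 0.017]
mould_c 0.69 [0.494, -0.145, 0.017]
mould_c 0.69 [0.522, 0.139, 0.02]
mould_c 0.62 [0.508, 0.046, 0.013]
top_c 0.68 [0.499, -0.141, 0.082]
top_c 0.64 [0.511, 0.047, 0.106]
top_c 0.47 [0.516, -0.047, 0.102]
top_c 0.45 [0.493, -0.144, 0.017]
```

View pics/s4.png

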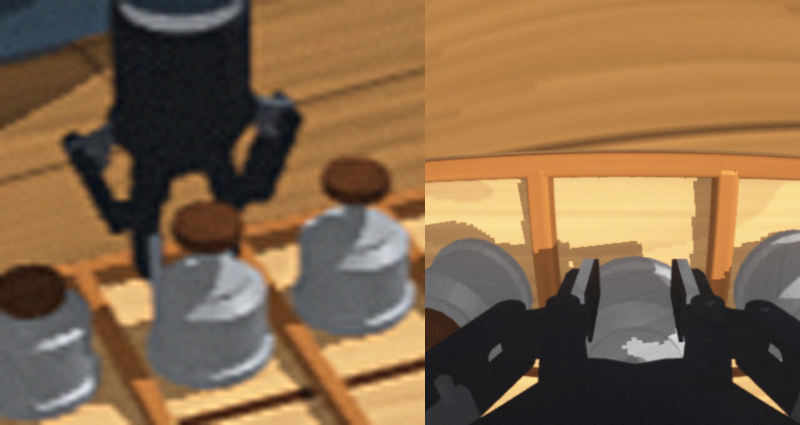

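Mould 3 moved 19 mm, to board x≈-53, but the tool feels an upward force of about 11 N: the gripper palm sits close above the button at (207,190) in the picture. I'll back off, tilt the tool so the palm is behind the button, and push lower on the barrel.

Request:
send_rows:
  targets:
    - [0, -1, 0, 0, 0, 0, -0.2]
    - [0, -1, 0, 0, 0, 0, -0.2]
    - [0, 0, 0, -7, 0, 0, -0.2]
    - [0, 0, 0, -7, 0, 0, -0.2]
    - [0, 0, 0, -7, 0, 0, -0.2]
    - [0, -0.3, 0.8, 0, 0, 0, -0.2]
    - [0, 0, 0, 0, 0, 0, -0.2]
    - [0, 0, 0, 0, 0, 0, -0.2]

```text
time: 18.05
ee_pos: [0.4616, -0.0432, 0.039]
tcp_rot: [[0.112, 0.927, 0.357], [0.994, -0.104, -0.041], [-0.0, 0.359, -0.933]]
contact_force: [0.9, -1.1, 0.1]
gripper_width: 0.405
```

Run:
```python
from h import *
s=robot.state(); print(s["contact_force"],s["ee_pos"])
a=imaging.read_camera("scene")
for q in ("mould_c","top_c"):
    for r in finder.mark_of(q,"scene")[:5]: print(q,round(r["p"],2),[round(float(v),3) for v in r["centre"]])
a=cv2.resize(a[165:250,225:310,::-1],None,fx=5,fy=5,interpolation=cv2.INTER_CUBIC)
cv2.imwrite("pics/s5.png",a)
```

```text
[ 0.87650285 -1.07625323  0.10702114] [ 0.461595   -0.04320045  0.03895992]
mould_c 0.72 [0.509, 0.047, 0.011]
mould_c 0.69 [0.524, 0.139, 0.019]
mould_c 0.68 [0.518, -0.05, 0.016]
mould_c 0.67 [0.492, -0.145, 0.018]
top_c 0.71 [0.499, -0.144, 0.084]
top_c 0.66 [0.517, -0.046, 0.107]
top_c 0.49 [0.512, 0.047, 0.105]
top_c 0.45 [0.524, 0.141, 0.086]
```

View pics/s5.png

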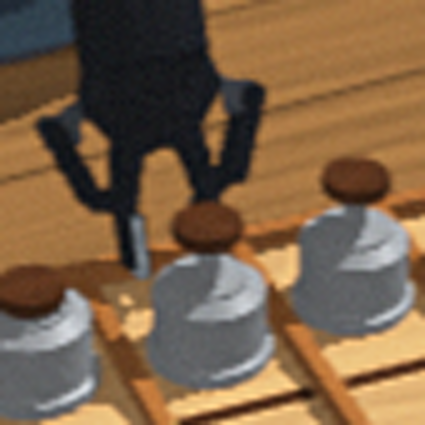

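The tilted tool is clear of the button and the forces are zero. Pushing forward, with each row at y .47, z .18 giving 5 mm forward.

Request:
send_rows:
  targets:
    - [0, 0.47, 0.18, 0, 0, 0, -0.2]
    - [0, 0.47, 0.18, 0, 0, 0, -0.2]
    - [0, 0.47, 0.18, 0, 0, 0, -0.2]
    - [0, 0.47, 0.18, 0, 0, 0, -0.2]
    - [0, 0.47, 0.18, 0, 0, 0, -0.2]
    - [0, 0.47, 0.18, 0, 0, 0, -0.2]

```text
time: 18.8
ee_pos: [0.4887, -0.0447, 0.0373]
tcp_rot: [[0.11, 0.93, 0.351], [0.994, -0.104, -0.037], [0.002, 0.353, -0.936]]
contact_force: [-12.6, 0.7, 10.5]
gripper_width: 0.4
```

Request:
send_rows:
  targets:
    - [0, 0.47, 0.18, 0, 0, 0, -0.2]
    - [0, 0.47, 0.18, 0, 0, 0, -0.2]

```text
time: 19.0
ee_pos: [0.4985, -0.0458, 0.0373]
tcp_rot: [[0.11, 0.93, 0.351], [0.994, -0.104, -0.037], [0.002, 0.353, -0.936]]
contact_force: [-11.1, 1.1, 9.4]
gripper_width: 0.399
```

Request:
send_rows:
  targets:
    - [0, 0.48, 0.17, 0, 0, 0, -0.2]
    - [0, 0.48, 0.17, 0, 0, 0, -0.2]
    - [0, 0.48, 0.17, 0, 0, 0, -0.2]
    - [0, 0.48, 0.17, 0, 0, 0, -0.2]
    - [0, 0.48, 0.17, 0, 0, 0, -0.2]
    - [0, 0.48, 0.17, 0, 0, 0, -0.2]

```text
time: 19.6
ee_pos: [0.5302, -0.0499, 0.0381]
tcp_rot: [[0.111, 0.929, 0.353], [0.994, -0.104, -0.038], [0.001, 0.355, -0.935]]
contact_force: [-3.6, -0.2, -1.3]
gripper_width: 0.405
```

Run:
```python
from h import *
a=imaging.read_camera("scene")
for q in ("mould_c","top_c"):
    for r in finder.mark_of(q,"scene")[:5]: print(q,round(r["p"],2),[round(float(v),3) for v in r["centre"]])
a=cv2.resize(a[165:265,225:325,::-1],None,fx=5,fy=5,interpolation=cv2.INTER_CUBIC)
cv2.imwrite("pics/s6.png",a)
```

```text
mould_c 0.75 [0.525, 0.139, 0.021]
mould_c 0.74 [0.568, -0.056, 0.016]
mould_c 0.73 [0.501, -0.146, 0.082]
mould_c 0.62 [0.494, -0.145, 0.017]
mould_c 0.56 [0.509, 0.046, 0.016]
top_c 0.71 [0.512, 0.044, 0.106]
top_c 0.68 [0.529, 0.139, 0.083]
top_c 0.63 [0.567, -0.051, 0.105]
top_c 0.44 [0.501, -0.147, 0.083]
```

View pics/s6.png

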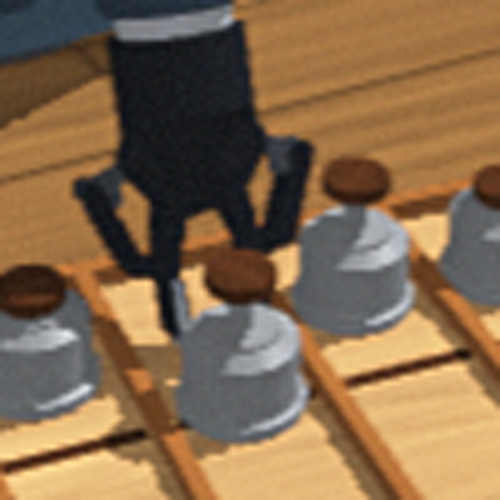

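Mould 3 is upright at the line, the button is still at 0.105 m and the force is 4 N. I'll push another 65 mm.

Request:
send_rows:
  targets:
    - [0, 0.48, 0.18, 0, 0, 0, -0.2]
    - [0, 0.48, 0.17, 0, 0, 0, -0.2]
    - [0, 0.48, 0.18, 0, 0, 0, -0.2]
    - [0, 0.48, 0.17, 0, 0, 0, -0.2]
    - [0, 0.48, 0.18, 0, 0, 0, -0.2]
    - [0, 0.48, 0.17, 0, 0, 0, -0.2]

```text
time: 20.35
ee_pos: [0.5624, -0.0542, 0.0398]
tcp_rot: [[0.112, 0.928, 0.356], [0.994, -0.104, -0.04], [-0.0, 0.358, -0.934]]
contact_force: [-3.2, -0.0, -2.2]
gripper_width: 0.404
```

Request:
send_rows:
  targets:
    - [0, 0.48, 0.18, 0, 0, 0, -0.2]
    - [0, 0.48, 0.18, 0, 0, 0, -0.2]
    - [0, 0.48, 0.18, 0, 0, 0, -0.2]
    - [0, 0.48, 0.17, 0, 0, 0, -0.2]
    - [0, 0.48, 0.18, 0, 0, 0, -0.2]
    - [0, 0.48, 0.17, 0, 0, 0, -0.2]
    - [0, 0.48, 0.18, 0, 0, 0, -0.2]

```text
time: 21.05
ee_pos: [0.5979, -0.0581, 0.0403]
tcp_rot: [[0.112, 0.928, 0.356], [0.994, -0.104, -0.04], [0.0, 0.358, -0.934]]
contact_force: [-3.2, -0.0, -1.5]
gripper_width: 0.399
```

Run:
```python
from h import *
s=robot.state(); print(s["ee_pos"],s["contact_force"])
a=imaging.read_camera("scene")
for q in ("mould_c","top_c"):
    for r in finder.mark_of(q,"scene")[:5]: print(q,round(r["p"],2),[round(float(v),3) for v in r["centre"]])
a=cv2.resize(a[165:305,195:395,::-1],None,fx=3.5,fy=3.5,interpolation=cv2.INTER_CUBIC)
cv2.imwrite("pics/s7.png",a)
```

```text
[ 0.59789774 -0.05814898  0.04027351] [-3.24509419 -0.04722434 -1.48110748]
mould_c 0.66 [0.523, 0.14, 0.019]
mould_c 0.66 [0.633, -0.063, 0.017]
mould_c 0.66 [0.525, 0.141, 0.084]
mould_c 0.6 [0.509, 0.048, 0.011]
top_c 0.63 [0.501, -0.142, 0.081]
top_c 0.47 [0.633, -0.062, 0.106]
top_c 0.46 [0.511, 0.048, 0.106]
top_c 0.46 [0.525, 0.137, 0.084]
top_c 0.24 [0.511, 0.048, 0.015]
```

View pics/s7.png

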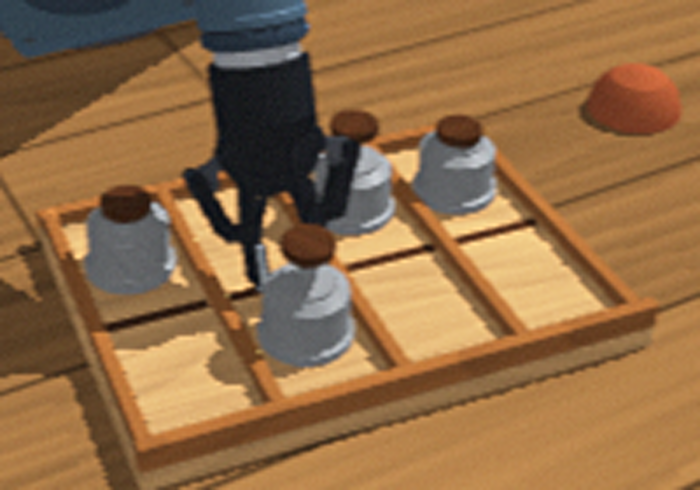

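Mould 3 stands upright at board x≈+64 mm with its button still at about 88 mm. Back off, rise and go behind mould 2.

Request:
send_rows:
  targets:
    - [0, -1.4, -0.54, 0, 0, 0, -0.2]
    - [0, -1.4, -0.54, 0, 0, 0, -0.2]
    - [0, 0.9, -2.33, 0, 0, 0, -0.2]
    - [0, 0.9, -2.33, 0, 0, 0, -0.2]
    - [0, 0.9, -2.33, 0, 0, 0, -0.2]
    - [0, 0.9, -2.33, 0, 0, 0, -0.2]
    - [0, -2.33, -0.9, 0, 0, 0, -0.2]
    - [0, -2.33, -0.9, 0, 0, 0, -0.2]

```text
time: 22.0
ee_pos: [0.5202, -0.0501, 0.1431]
tcp_rot: [[0.112, 0.925, 0.362], [0.994, -0.103, -0.042], [-0.002, 0.365, -0.931]]
contact_force: [-0.6, 0.3, -0.0]
gripper_width: 0.401
```

Request:
send_rows:
  targets:
    - [2.4, -2.33, -0.9, 0, 0, 0, -0.2]
    - [2.4, -2.33, -0.9, 0, 0, 0, -0.2]
    - [2.4, -1.2, -0.46, 0, 0, 0, -0.2]
    - [2.1, 0, 0, 0, 0, 0, -0.2]
    - [0, 0, 0, 0, 0, 0, -0.2]
    - [0, 0, 0, 0, 0, 0, -0.2]

```text
time: 22.6
ee_pos: [0.4674, 0.0504, 0.1416]
tcp_rot: [[0.11, 0.927, 0.359], [0.994, -0.102, -0.04], [-0.0, 0.361, -0.932]]
contact_force: [-0.1, -0.2, -0.5]
gripper_width: 0.397
```

Request:
send_rows:
  targets:
    - [0, -1.5, -0.57, 0, 0, 0, -0.2]
    - [0, -0.9, 2.33, 0, 0, 0, -0.2]
    - [0, -0.9, 2.33, 0, 0, 0, -0.2]
    - [0, -0.9, 2.33, 0, 0, 0, -0.2]
    - [0, -0.7, 1.86, 0, 0, 0, -0.2]
    - [0, 0, 0, 0, 0, 0, -0.2]
    - [0, 0, 0, 0, 0, 0, -0.2]

```text
time: 23.3
ee_pos: [0.4508, 0.0512, 0.0458]
tcp_rot: [[0.113, 0.928, 0.356], [0.994, -0.105, -0.041], [-0.0, 0.358, -0.934]]
contact_force: [0.0, -0.5, -0.3]
gripper_width: 0.396
```

Run:
```python
from h import *
s=robot.state(); print(s["ee_pos"],s["contact_force"])
a=imaging.read_camera("scene")
a=cv2.resize(a[165:305,195:395,::-1],None,fx=3.5,fy=3.5,interpolation=cv2.INTER_CUBIC)
cv2.imwrite("pics/s8.png",a)
```

```text
[0.45080467 0.05117925 0.04578955] [ 0.04133601 -0.45549089 -0.34848368]
```

View pics/s8.png

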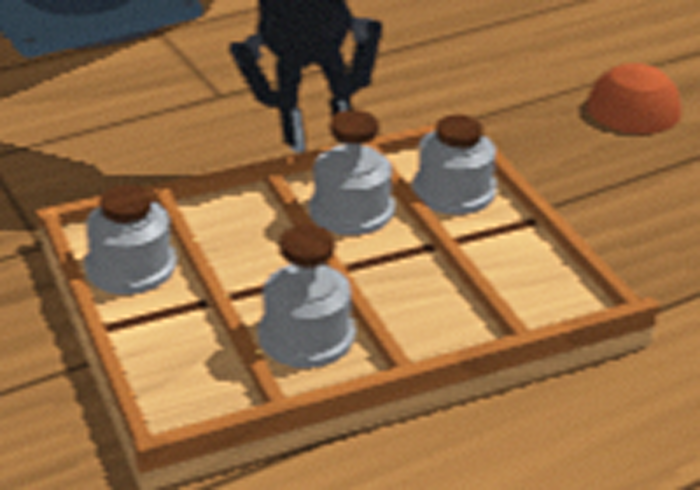

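Fingers are behind mould 2 with no contact. Pushing, in the same way.

Request:
send_rows:
  targets:
    - [0, 0.41, 0.34, 0, 0, 0, -0.2]
    - [0, 0.41, 0.34, 0, 0, 0, -0.2]
    - [0, 0.41, 0.34, 0, 0, 0, -0.2]
    - [0, 0.41, 0.34, 0, 0, 0, -0.2]
    - [0, 0.48, 0.17, 0, 0, 0, -0.2]
    - [0, 0.48, 0.17, 0, 0, 0, -0.2]
    - [0, 0.48, 0.17, 0, 0, 0, -0.2]
    - [0, 0.48, 0.17, 0, 0, 0, -0.2]

```text
time: 24.15
ee_pos: [0.4881, 0.0482, 0.038]
tcp_rot: [[0.111, 0.93, 0.351], [0.994, -0.104, -0.039], [0.0, 0.353, -0.936]]
contact_force: [-5.1, 0.6, 1.1]
gripper_width: 0.403
```

Request:
send_rows:
  targets:
    - [0, 0.48, 0.17, 0, 0, 0, -0.2]
    - [0, 0.48, 0.17, 0, 0, 0, -0.2]
    - [0, 0.48, 0.17, 0, 0, 0, -0.2]
    - [0, 0.48, 0.17, 0, 0, 0, -0.2]

```text
time: 24.55
ee_pos: [0.5107, 0.0452, 0.0394]
tcp_rot: [[0.112, 0.928, 0.355], [0.994, -0.104, -0.04], [0.0, 0.357, -0.934]]
contact_force: [-2.3, 0.8, -1.6]
gripper_width: 0.401
```

Request:
send_rows:
  targets:
    - [0, 0.48, 0.18, 0, 0, 0, -0.2]
    - [0, 0.48, 0.18, 0, 0, 0, -0.2]
    - [0, 0.48, 0.18, 0, 0, 0, -0.2]
    - [0, 0.48, 0.18, 0, 0, 0, -0.2]
    - [0, 0.48, 0.18, 0, 0, 0, -0.2]
    - [0, 0.48, 0.18, 0, 0, 0, -0.2]

```text
time: 25.15
ee_pos: [0.5417, 0.0417, 0.0401]
tcp_rot: [[0.112, 0.928, 0.356], [0.994, -0.104, -0.04], [0.0, 0.358, -0.934]]
contact_force: [-3.0, -0.9, -2.6]
gripper_width: 0.398
```

Request:
send_rows:
  targets:
    - [0, 0.48, 0.18, 0, 0, 0, -0.2]
    - [0, 0.48, 0.18, 0, 0, 0, -0.2]
    - [0, 0.48, 0.18, 0, 0, 0, -0.2]
    - [0, 0.48, 0.18, 0, 0, 0, -0.2]
    - [0, 0.48, 0.18, 0, 0, 0, -0.2]
    - [0, 0.48, 0.18, 0, 0, 0, -0.2]
    - [0, 0.48, 0.18, 0, 0, 0, -0.2]

```text
time: 25.85
ee_pos: [0.5774, 0.0377, 0.0403]
tcp_rot: [[0.112, 0.928, 0.356], [0.994, -0.104, -0.04], [0.0, 0.358, -0.934]]
contact_force: [-2.5, 0.8, -2.9]
gripper_width: 0.402
```

Request:
send_rows:
  targets:
    - [0, 0.48, 0.18, 0, 0, 0, -0.2]
    - [0, 0.48, 0.18, 0, 0, 0, -0.2]
    - [0, 0.48, 0.18, 0, 0, 0, -0.2]
    - [0, 0.48, 0.18, 0, 0, 0, -0.2]
    - [0, 0.48, 0.18, 0, 0, 0, -0.2]
    - [0, 0.48, 0.18, 0, 0, 0, -0.2]

```text
time: 26.45
ee_pos: [0.6079, 0.0343, 0.0405]
tcp_rot: [[0.112, 0.928, 0.356], [0.994, -0.104, -0.04], [-0.0, 0.358, -0.934]]
contact_force: [-2.9, 0.2, -2.0]
gripper_width: 0.403
```

Run:
```python
from h import *
s=robot.state(); print(s["ee_pos"],s["contact_force"])
a=imaging.read_camera("scene")
for q in ("mould_c","top_c"):
    for r in finder.mark_of(q,"scene")[:5]: print(q,round(r["p"],2),[round(float(v),3) for v in r["centre"]])
a=cv2.resize(a[165:305,195:395,::-1],None,fx=3.5,fy=3.5,interpolation=cv2.INTER_CUBIC)
cv2.imwrite("pics/s9.png",a)
```

```text
[0.60794089 0.03427832 0.04053218] [-2.8939506   0.24271549 -2.04597788]
mould_c 0.83 [0.523, 0.136, 0.02]
mould_c 0.82 [0.642, 0.031, 0.015]
mould_c 0.71 [0.491, -0.146, 0.016]
mould_c 0.21 [0.574, -0.006, 0.019]
top_c 0.59 [0.645, 0.027, 0.106]
top_c 0.52 [0.527, 0.139, 0.085]
top_c 0.51 [0.631, -0.061, 0.106]
top_c 0.45 [0.497, -0.142, 0.083]
```

View pics/s9.png

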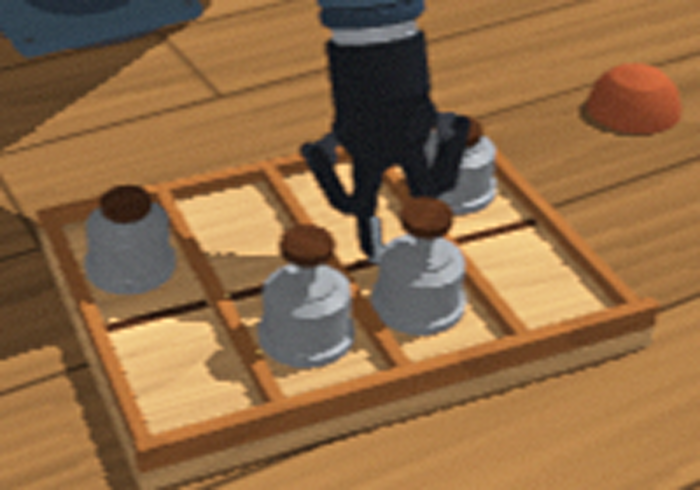

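Mould 2 is at board x≈+62 mm, upright. I'll retreat up and back, then do the final check.

Request:
send_rows:
  targets:
    - [0, -1.4, -0.54, 0, 0, 0, -0.2]
    - [0, -1.4, -0.54, 0, 0, 0, -0.2]
    - [0, 0.9, -2.33, 0, 0, 0, -0.2]
    - [0, 0.9, -2.33, 0, 0, 0, -0.2]
    - [0, 0.9, -2.33, 0, 0, 0, -0.2]
    - [0, 0.9, -2.33, 0, 0, 0, -0.2]
    - [0, -2.33, -1.9, 0, 0, 0, -0.2]
    - [0, -2.33, -1.9, 0, 0, 0, -0.2]

```text
time: 27.4
ee_pos: [0.5229, 0.0436, 0.1619]
tcp_rot: [[0.112, 0.926, 0.362], [0.994, -0.104, -0.041], [-0.0, 0.364, -0.931]]
contact_force: [-0.8, 1.8, 0.0]
gripper_width: 0.403
```

Request:
send_rows:
  targets:
    - [0, -2.33, -1.9, 0, 0, 0, -0.2]
    - [0, -2.33, -1.9, 0, 0, 0, -0.2]
    - [0, -2.33, -1.9, 0, 0, 0, -0.2]
    - [0, -2.33, -1.9, 0, 0, 0, -0.2]
    - [0, -2, -1, 0, 0, 0, -0.2]
    - [0, 0, 0, 0, 0, 0, -0.2]
    - [0, 0, 0, 0, 0, 0, -0.2]

```text
time: 28.1
ee_pos: [0.3869, 0.059, 0.2006]
tcp_rot: [[0.112, 0.926, 0.361], [0.994, -0.104, -0.041], [-0.0, 0.363, -0.932]]
contact_force: [0.8, -0.3, -0.8]
gripper_width: 0.402
```

Run:
```python
from h import *
s=robot.state(); print(s["time"],s["ee_pos"],s["contact_force"])
c=np.array([.575,-.0095]); t=np.radians(-6.4); R=np.array([[np.cos(t),-np.sin(t)],[np.sin(t),np.cos(t)]])
ims={}
for cam in ("top","scene"):
    ims[cam]=imaging.read_camera(cam)[:,:,::-1]
    for q in ("mould_c","top_c","mug","sugar_1"):
        for r in finder.mark_of(q,cam)[:5]:
            p=np.array(r["centre"]); print(cam,q,round(r["p"],2),p.round(3),"board mm",(1000*R.T@(p[:2]-c)).round(0))
a=cv2.resize(ims["top"][125:260,210:375],(400,327)); b=cv2.resize(ims["scene"][165:305,195:395],(400,280))
o=np.zeros((327,800,3),np.uint8); o[:,:400]=a; o[:280,400:]=b
cv2.imwrite("pics/fin.png",o)
```

```text
28.1 [0.38693223 0.05902479 0.20058684] [ 0.7612975  -0.34044186 -0.82092933]
top mould_c 0.92 [0.646 0.032 0.019] board mm [66. 50.]
top mould_c 0.9 [ 0.496 -0.146  0.018] board mm [ -64. -145.]
top mould_c 0.88 [ 0.638 -0.059  0.017] board mm [ 68. -42.]
top mould_c 0.68 [0.524 0.141 0.02 ] board mm [-67. 144.]
top top_c 0.7 [0.527 0.141 0.085] board mm [-65. 144.]
top top_c 0.58 [ 0.632 -0.061  0.106] board mm [ 63. -45.]
top top_c 0.52 [ 0.577 -0.007  0.003] board mm [2. 2.]
top top_c 0.49 [0.645 0.032 0.101] board mm [65. 49.]
top top_c 0.46 [ 0.497 -0.145  0.082] board mm [ -63. -143.]
top mug 0.88 [ 0.528 -0.406  0.   ] board mm [  -2. -399.]
top sugar_1 0.86 [ 0.474  0.386 -0.001] board mm [-144.  382.]
top sugar_1 0.66 [0.648 0.387 0.001] board mm [ 29. 402.]
top sugar_1 0.5 [ 0.526 -0.405  0.004] board mm [  -5. -398.]
scene mould_c 0.92 [0.524 0.139 0.018] board mm [-67. 142.]
scene mould_c 0.88 [ 0.634 -0.064  0.014] board mm [ 65. -48.]
scene mould_c 0.62 [0.641 0.032 0.013] board mm [61. 48.]
scene mould_c 0.57 [ 0.491 -0.147  0.018] board mm [ -69. -146.]
scene mould_c 0.48 [ 0.574 -0.006  0.017] board mm [-1.  3.]
scene top_c 0.66 [0.645 0.031 0.109] board mm [65. 48.]
scene top_c 0.64 [ 0.633 -0.06   0.104] board mm [ 63. -44.]
scene top_c 0.53 [ 0.499 -0.14   0.082] board mm [ -61. -138.]
scene top_c 0.52 [0.527 0.138 0.085] board mm [-64. 141.]
scene mug 0.72 [ 0.528 -0.412 -0.001] board mm [  -2. -405.]
scene mug 0.7 [ 0.575 -0.013 -0.001] board mm [ 1. -3.]
scene sugar_1 0.87 [0.471 0.385 0.001] board mm [-148.  381.]
scene sugar_1 0.67 [ 0.649  0.384 -0.003] board mm [ 29. 399.]
```

View pics/fin.png

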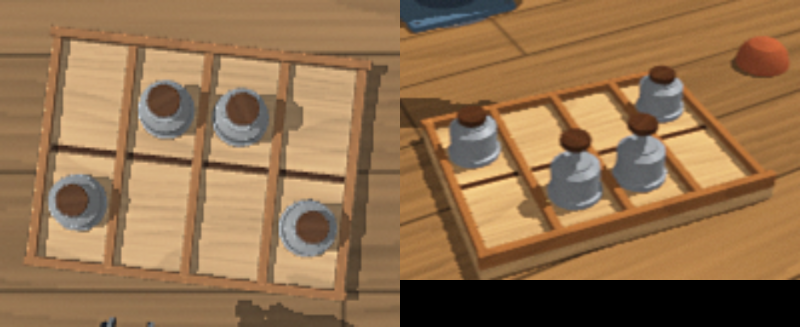

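The final picture shows the two middle moulds wholly past the line at about (165,108) and (240,115), and the outer two still on the near side with their buttons home. All four are upright, so I'm handing in.

Run:
```python
from workcell import robot
robot.job_done(); print(robot.state()["time"])
```

```text
the job is handed in; nothing more can be done
the job is handed in; nothing more can be done
```

I tried all four plungers and handed the job in after about 28 s, well inside the 67 s limit. My last checks all agree with the goal, though no verdict is reported.

- **Outer two moulds (leftmost and rightmost lanes):** both plungers glided at about 2–3 N and were pushed fully home. Their tops came to about 65 mm on the buffer, where the force rose to about 5 N. The moulds still stand at board x of about -67 mm.
- **Middle two moulds:** both plungers bound 17–18 mm below fully up, with their tops at about 88 mm. The peak force I read was 10.6 N on one and 16 N on the other. I slid both moulds upright along their lanes to board x of about +64 mm, wholly past the dark line.

In the last pictures all four moulds are upright, the buttons are at the expected heights within the network's roughly 4 mm error, and the sugar blocks and mug have not moved. The arm had withdrawn and touched nothing.

- **Slightly over 15 N on one plunger:** the third mould from the left briefly read 16 N, because I sent two steps together. Its plunger crept less than 1 mm and stayed well inside the allowed range.
- **Change of push:** the first push on that same mould gave more force than I expected, about 17 N in total. I backed off, tilted the tool and pushed lower. The force was as high again at first, then fell to about 4 N for the rest of the slide.

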